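# Tighten a robot wheel's hub nut, by hand then with the wrench

### The job

Tighten the large hub nut on the wheel of the robot drive unit, clockwise: first spin it down with the fingers until it is finger-tight and stops turning easily, then use the large open-ended wrench that fits it to give it the last twelfth of a turn, until it comes up hard against its stop. Do not force the nut past finger-tight with the fingers, set the wrench down gently flat on the bench afterwards, and leave the other loose things where they are.

Things in the scene. Friction and masses are not known exactly. Their poses are not given: they have to be found in the camera images.
- nut_hex: Steel hex nut on the wheel's upright axle: 34 mm across flats, 39 mm across corners, 24 mm high, captive (turns but does not rise or sink). Origin on the axle at the nut's underside, 93 mm above the bench; z up. Pairs of flats face along its own x and at 60 and 120 degrees from it. The axle end (16 mm thick) stands 8 mm above the nut. It turns with the sum of both joints.
- hub_nut (a joint): Turn of the nut relative to its lock washer, rad, growing clockwise seen from above. It starts between 0 and 0.5, turns easily (about 0.1 N m) and is finger-tight at 1.3, where it meets the washer and goes no further on its own. There the paint line on the nut's top (along its +x) lines up with the paint line on the washer's rim.
- lock_washer (a joint): Turn of the lock washer under the nut, rad, clockwise from above; starts at 0. Once the nut is finger-tight (hub_nut 1.3) nut and washer turn on together against about 0.7 N m, up to a hard stop at 0.52 (a twelfth of a turn). It stays where it is left. The washer is 52 mm across, its top 2 mm below the nut. At the stop its paint line points along the one on the wheel's face.
- drive_unit: Fixed drive unit: aluminium channel plate 170 x 110 x 30 mm, x along its length; on it lies a dark green wheel 104 mm across, top face 60 mm above the bench; above that a hub 44 mm across, the washer and the nut. A black block stands on the plate at -x, top at 54 mm. Origin at the plate's underside, below the axle.
- big_wrench: Large loose open-ended wrench, 250 mm long, 0.3 kg, lying flat. Steel head at its +x end, 60 mm wide, 10 mm thick (2 to 12 mm above the underside), 36.5 mm between the jaws, for the 34 mm nut; black rubber handle 18 mm wide, 14 mm high, from x = -125 to +44 mm. Origin at the underside, half way along; x towards the jaws, z up.
- big_wrench_grip (a point): Good place to grip the large wrench, near its balance point: on its handle, 15 mm behind the wrench's origin, at mid-thickness (7 mm up).
- big_wrench_jaw (a point): Centre of the large wrench's jaw opening, 111 mm ahead of its origin, at mid-thickness (7 mm up): it belongs on the nut's axis. The throat is 22 mm behind it, the jaw ends 14 mm ahead. On the nut the jaws have about 8 degrees of play each way, so the handle must swing some 10 to 20 degrees more than the nut turns.
- small_wrench: A smaller wrench of the same shape, 190 mm long with a 21.5 mm jaw, too small for the nut; leave it. Origin half way along, underside; x towards its jaws.
- spare_wheel: Spare dark green wheel, 80 mm across, 24 mm high, lying loose; leave it. Origin at its underside.
- battery: Black and grey battery pack 110 x 45 x 32 mm, loose; leave it. Origin at its underside.
- screwdriver: Black-handled screwdriver, 200 mm long, loose; leave it. Origin half way along.
- motor: Small upright motor, 42 mm across, 68 mm high, loose; leave it. Origin at its underside.
There are look-alikes about, which are no part of the job. What is shaped like the drive_unit but yellow is not meant.

How it is judged:
On the way, in this order (a step that is already met when the one before it is completed fails the run):
1. the nut is brought finger-tight (hub_nut above 1.24) by the fingers on it (value of joint hub_nut above 1.24 rad and contact force between the fingers and nut_hex above 0.5 N), for 0.1 s.
2. the large wrench, on the nut, turns nut and washer on by at least 0.44 rad (value of joint hub_nut above 1.2 rad and value of joint lock_washer above 0.44 rad and contact force between big_wrench and nut_hex above 0.5 N), for 0.05 s.
At the end, for the whole second after the job is handed in: The nut is still home on its washer (hub_nut above 1.15 rad), the washer has been turned on by at least 0.44 of its 0.52 rad, and the large wrench lies flat on the bench (underside within 8 mm of it, tilt under 0.1 rad), released and at rest (value of joint hub_nut above 1.15 rad and value of joint lock_washer above 0.44 rad and height (world z) of big_wrench between -0.005 and 0.008 m and angle between big_wrench's own z axis and vertical below 0.1 rad and linear speed of big_wrench below 0.02 m/s); the robot touches nothing.
It fails at once if the fingers push on the nut while the washer has been driven on by more than 0.2 rad (forced past finger-tight by hand) (contact force between the fingers and nut_hex above 2 N and value of joint lock_washer above 0.2 rad).
It fails at once if the large wrench is dropped (falls freely faster than 1 m/s) (linear speed of big_wrench above 1 m/s and contact force between the fingers and big_wrench below 0.1 N).
It fails at once if another loose thing is moved by more than 40 mm (distance of any of small_wrench, spare_wheel, battery, screwdriver, motor from where it was at the start of the episode above 0.04 m).
It also fails if it takes over 67 s, if anything falls off the work surface, if the arm or the gripper's body presses on something with over 40 N, if the wrist force passes 120 N, or if a joint passes its speed limit or range.

### The arm

A 6-joint arm with a two-finger parallel gripper is mounted at the origin on the work surface. World frame = base frame: x ahead of the robot, y to its left, z up, the work surface at z = 0. Lengths are in m, angles in rad, forces in N, time in s.
With the tool pointing down it reaches from about 0.35 to 0.725 m from the base axis. Payload 4.3 kg.
Tool frame: the origin (TCP) lies midway between the tips of the shut fingers; the grasp point (between the pads) lies 19 mm behind it; z points along the fingers, y is the line along which they close (so a half turn about z gives the same grasp; the last joint's range is limited). The gripper opens to 85 mm and grips with 20 to 120 N. Pads are 22 mm wide; open, the fingers measure 114 mm over their backs; the gripper's body (76 mm by 85 mm) begins 54 mm behind the grasp point. The pads swing forward as they close: fully open they stand 13 mm farther back than shut.
Start: joints at [1.129, 0.377, 0.081, 1.274, 0, 1.46], TCP at [0.187, 0.544, 0.231] pointing down, gripper open.
Joint ranges: [-2.72, 2.72], [-0.84, 1.66], [-1.02, 1.22], [-1.77, 2.12], [-1.37, 1.28], [-3.14, 3.14]. Speed limits (rad/s): [2.57, 2.57, 3.14, 3.14, 3.14, 3.14].

### API

Orientations are given as a 3x3 rotation matrix whose columns are the frame's x, y, z axes.
In Python, from plant import r gives the robot as it stands. The module is installed in compiled form; this text tells all that it offers.
- The arm moves only by the tool play_rows, never from a script. Its argument "targets" is a list of rows, each a list of 3 entries, a list of its own where there are three numbers: the opening, from 0 (shut) to 1 (fully open), then the shift along the tool's x, y, z in m, then the turn, a rotation vector about the tool's x, y, z in degrees. In form: [[gripper, [x, y, z], [ax, ay, az]], ...]. A call has 1 to 20 rows; each row shifts and turns the commanded pose from where the row before left it, along the tool's axes as they then stand; what a row does not reach is not made up. A row lasts 1/10 s, in which the tool goes at most 50 mm and 8.59 degrees, less where a joint would pass 70% of its speed; a pose out of reach is approached as far as the arm can. A call is refused whole if a number of a shift passes 0.05 or a number of a turn 8.59, either way. A call with a gripper value outside its range is refused whole. The fingers move at their own pace and stop on an object; "newtons" is the grip in N (left out, the last holds). Time passes only in rows, so rows that do not move let the fingers close. It gives the time, the measured TCP pose, the force, the opening and the grip force at its end, in the units of the state.
- r.read_state(): the state, without advancing time (a new reading comes with each control period).
- r.snapshot(name): name is "scene" or "top" or "wrist"; returns a dict with "color" (420x560x3 uint8, red, green, blue), "fx", "fy", "cx", "cy" (pixels), "k1" (the pictures are not rectified: a ray, as slopes to the right and down, at radius r is drawn at 1 + k1 r^2 times it, then the intrinsics apply), "rvec" (rotation vector, rad) and "tvec" (3), from world to camera coordinates, as OpenCV has them. Camera axes: x right, y down, z forward; pixel columns grow to the right and rows downward; lengths in m; the calibration is good to about 2 mm. A picture is of the moment at which its call begins. There is no depth.
- r.close_job(): hands the job in; it is judged then, once.
The state is a dict: "time": time; "q": joint angles; "qd": joint speeds; "tau": joint torques, N m; "tool_pos": TCP position; "tcp_rot": TCP orientation; "ft_force": force on the tool from outside, world axes, zero at the start; "wrist_torque": the same for the moment, N m; "gripper_width": finger opening in m; "grasp_force": force on a finger pad.
Only numpy, scipy, OpenCV 4.12 (cv2) and the standard library are available. Lean on these libraries where they do the work, as an engineer would, in place of code of your own. Each camera call takes 0.05 s, during which the arm holds its last target. There are 200 camera calls.

## Working session

There is one attempt and no reset: what is moved stays moved. The work goes in short steps, Python scripts to look and compute and a tool call to move; the robot and the scene stay as the last step left them, time stands still between calls to the robot, and variables do not carry over. Pictures are saved under pics/ and viewed, at most 10 in all, crops included, and the job is handed in when it is done.

Besides the shell and the picture viewer there is one more tool, called after "Call:" by a JSON object that holds its "fn" and its "kwargs". play_rows: Moves the arm, as the interface text tells. Its arguments: {"type":"object","properties":{"targets":{"type":"array"},"newtons":{"type":"number"}},"required":["targets"]}

```bash
mkdir -p pics; cat > h.py <<'E'
import numpy as np, cv2
from plant import r
def snap(n,f=None):
    s=r.snapshot(n)
    if f: cv2.imwrite('pics/'+f,s['color'][:,:,::-1])
    return s
def ray(s,u,v):
    R=cv2.Rodrigues(np.array(s['rvec'],float))[0];t=np.array(s['tvec'],float).ravel()
    x,y=(u-s['cx'])/s['fx'],(v-s['cy'])/s['fy']
    a,b=x,y
    for _ in range(30):
        k=1+s['k1']*(a*a+b*b);a,b=x/k,y/k
    return -R.T@t, R.T@np.array([a,b,1.])
def on(s,u,v,z):
    c,d=ray(s,u,v);return c+d*(z-c[2])/d[2]
def proj(s,p):
    R=cv2.Rodrigues(np.array(s['rvec'],float))[0];t=np.array(s['tvec'],float).ravel()
    c=R@np.array(p)+t;a,b=c[:2]/c[2];k=1+s['k1']*(a*a+b*b)
    return np.array([a*k*s['fx']+s['cx'],b*k*s['fy']+s['cy']])
E
python3 - <<'E'
from h import *
for n in ['scene','top','wrist']:
    s=snap(n,n+'0.png');print(n,s['fx'],s['k1'],ray(s,280,210))
st=r.read_state();print(st['tool_pos'],st['tcp_rot'],st['ft_force'],st['gripper_width'])
E
```

```text
scene 391.063157514144 -0.03772348995664866 (array([ 0.75768909, -0.50843682,  0.94299262]), array([-0.30052863,  0.47371936, -0.8278798 ]))
top 544.2109572191823 -0.22385371415839178 (array([ 0.41825012, -0.05725508,  1.31594233]), array([ 0.04660295, -0.00227517, -0.99899949]))
wrist 367.3708347353816 -0.049579253049232726 (array([0.12361835, 0.56573641, 0.3745481 ]), array([ 0.25711202, -0.09995785, -0.96132221]))
[0.18707132 0.54319056 0.23057843] [[-9.45471087e-01  3.25705369e-01 -6.60527664e-04]
 [ 3.25705999e-01  9.45470035e-01 -1.41990944e-03]
 [ 1.62036987e-04 -1.55762114e-03 -9.99998774e-01]] [ 0.84797444  0.09022309 -0.1129417 ] 0.08520763774763795
```

View pics/top0.png

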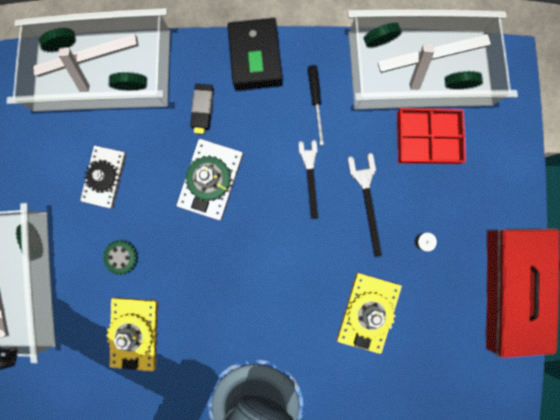

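View pics/scene0.png

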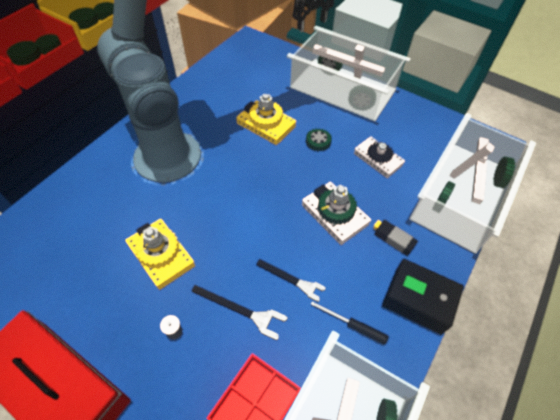

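The top view shows the white/green drive unit at about (208,178), the big wrench with its jaw near (362,165) and handle end at (378,254), and the small wrench at (310,180). The yellow units are decoys.

```bash
python3 - <<'E'
from h import *
t=snap('top');s=snap('scene')
print('tcp proj',proj(t,r.read_state()['tool_pos']))
g=t['color'][:,:,:].astype(int)
hsv=cv2.cvtColor(t['color'],cv2.COLOR_RGB2HSV)
# wrench: everything not blue cloth in ROI
roi=np.zeros(g.shape[:2],bool);roi[145:262,340:392]=1
m=roi&~((g[:,:,2]-g[:,:,0]>45))
n,l,st,c=cv2.connectedComponentsWithStats(m.astype(np.uint8));print(st[1:],c[1:])
i=1+np.argmax(st[1:,4]);v,u=np.where(l==i)
P=np.array([on(t,a,b,0.008)[:2] for a,b in zip(u,v)])
steel=np.array([g[b,a].sum()>330 for a,b in zip(u,v)])
H=P[~steel];
rub=np.array([g[b,a].sum()<200 for a,b in zip(u,v)]);H=P[rub]
w,V=np.linalg.eigh(np.cov(H.T));d=V[:,1]; d=d if (P[steel].mean(0)-H.mean(0))@d>0 else -d
c0=H.mean(0);a=(P-c0)@d;b=(P-c0)@np.array([-d[1],d[0]])
print('handle centre',c0,'dir',d,np.degrees(np.arctan2(d[1],d[0])),'extent all',a.min(),a.max(),'handle',a[rub].min(),a[rub].max(),'lat',b.min(),b.max(),b[steel].mean())
# crops
A=cv2.resize(t['color'][135:225,170:250],None,fx=4.9,fy=4.9,interpolation=cv2.INTER_CUBIC)
B=cv2.resize(s['color'][170:250,295:375],None,fx=5.5,fy=5.5,interpolation=cv2.INTER_CUBIC)
h=440;out=np.hstack([A[:h,:390],B[:h,:405]])
cv2.imwrite('pics/crop.png',out[:,:,::-1]);print(out.shape)
for z,(u,v) in [(0.125,(204,174)),(0.06,(207,178))]: print(on(t,u,v,z))
E
```

```text
tcp proj [2.86058174e-01 3.40397205e+02]
[[348 153  33 104 984]] [[366.91768293 195.3546748 ]]
handle centre [ 0.44926698 -0.2823118 ] dir [0.98543093 0.17007613] 9.7922453135805 extent all -0.08198186496036232 0.1667668892969957 handle -0.08198186496036232 0.08181195943019474 lat -0.03243351173315022 0.0319229432797749 1.3968408675046121e-05
(440, 795, 3)
[0.55364661 0.10790787 0.125     ]
[0.55162349 0.10978549 0.06      ]
```

View pics/crop.png

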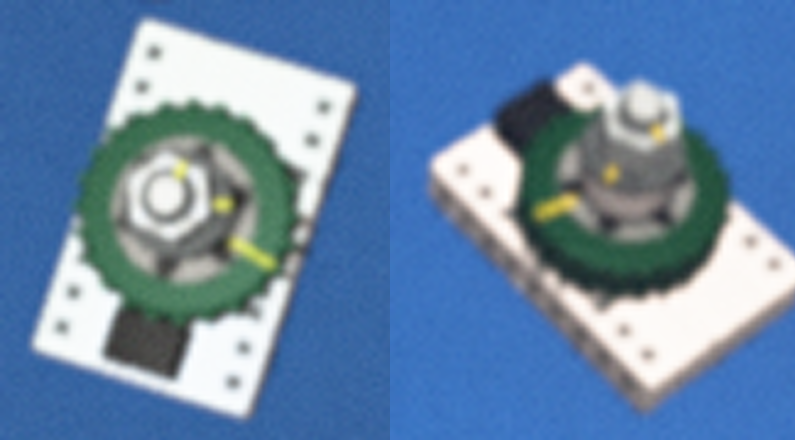

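The crop shows the axle end at about px (204.3,175.0), nut paint at about -25° and washer paint at about -90° in world, so about 65° of finger turning is needed. The wheel mark sits a further ~30° on. I'll move above the nut now.

Call:
{"fn": "play_rows", "kwargs": {"targets": [[1, [-0.0347, -0.021, 0], [0, 0, 0]], [1, [-0.0347, -0.021, 0], [0, 0, 0]], [1, [-0.0347, -0.021, 0], [0, 0, 0]], [1, [-0.0347, -0.021, 0], [0, 0, 0]], [1, [-0.0347, -0.021, 0], [0, 0, 0]], [1, [-0.0347, -0.021, 0], [0, 0, 0]], [1, [-0.0347, -0.021, 0], [0, 0, 0]], [1, [-0.0347, -0.021, 0], [0, 0, 0]], [1, [-0.0347, -0.021, 0], [0, 0, 0]], [1, [-0.0347, -0.021, 0], [0, 0, 0]], [1, [-0.0347, -0.021, 0], [0, 0, 0]], [1, [-0.0347, -0.021, 0], [0, 0, 0]], [1, [-0.0347, -0.021, 0], [0, 0, 0]], [1, [-0.0347, -0.021, 0], [0, 0, 0]], [1, [0, 0, 0], [0, 0, -8]], [1, [0, 0, 0], [0, 0, -8]], [1, [0, 0, 0], [0, 0, -8]], [1, [0, 0, 0], [0, 0, 0]], [1, [0, 0, 0], [0, 0, 0]]], "newtons": 30}}

```text
time: 2.15
tool_pos: [0.5508, 0.1075, 0.2312]
tcp_rot: [[-0.996, -0.084, -0.0], [-0.084, 0.996, 0.0], [0.0, 0.0, -1.0]]
ft_force: [-0.7, -0.4, -0.4]
gripper_width: 0.0853
grasp_force: 0.0
```

```bash
python3 - <<'E'
from h import *
w=snap('wrist');st=r.read_state();print(st['time'],st['tool_pos'],np.degrees(np.arctan2(st['tcp_rot'][1][1],st['tcp_rot'][0][1])))
c=w['color'].copy();cv2.imwrite('pics/w1.png',c[:,:,::-1])
print('pred axle px',proj(w,[.551,.107,.125]),proj(w,[.551,.107,.06]))
E
```

```text
2.2 [0.55075206 0.10753129 0.2312525 ] 94.85855985664759
pred axle px [281.58744679 203.89926227] [281.89059189 184.63544247]
```

View pics/w1.png

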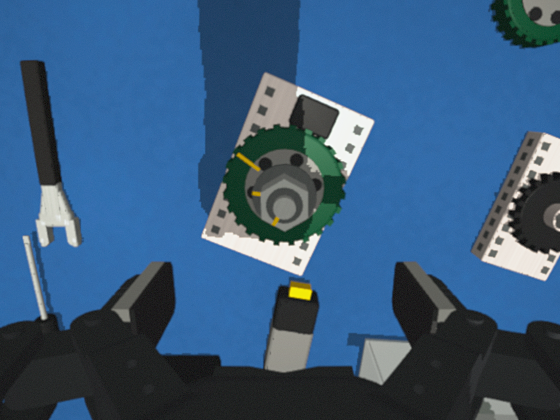

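The wrist view shows the axle top at (283,206), against a predicted (281.6,203.9), so they agree to about 1 mm. Yellow marks: nut (276,219), washer (256,194), wheel (247,161).

```bash
python3 - <<'E'
from h import *
w=snap('wrist');hsv=cv2.cvtColor(w['color'],cv2.COLOR_RGB2HSV)
a=on(w,283,206,.125);print('axle',a)
g=((hsv[:,:,0]>40)&(hsv[:,:,0]<90)&(hsv[:,:,1]>70)).astype(np.uint8);g[:, :200]=0;g[:,360:]=0;g[:100]=0;g[260:]=0
cs=max(cv2.findContours(g,cv2.RETR_EXTERNAL,cv2.CHAIN_APPROX_NONE)[0],key=cv2.contourArea)
P=np.array([on(w,*p,.06)[:2] for p in cv2.convexHull(cs)[:,0]],np.float32);print('wheel circ',cv2.minEnclosingCircle(P))
y=((hsv[:,:,0]>18)&(hsv[:,:,0]<34)&(hsv[:,:,1]>140)&(hsv[:,:,2]>100)).astype(np.uint8)
n,l,st,c=cv2.connectedComponentsWithStats(y)
for i in range(1,n):
    if st[i,4]>8 and 200<c[i,0]<360 and c[i,1]<260:
        for z in (.117,.091,.06):
            p=on(w,*c[i],z)
            d=p[:2]-[.551,.1075];print(c[i].round(1),st[i,4],z,p[:2].round(4),np.linalg.norm(d).round(4),np.degrees(np.arctan2(d[1],d[0])).round(1))
E
```

```text
axle [0.55246659 0.10818238 0.125     ]
wheel circ ((0.5529347062110901, 0.10958124697208405), 0.05458669364452362)
[247.7 161.3] 116 0.117 [0.5241 0.0807] 0.0379 -135.1
[247.7 161.3] 116 0.091 [0.5282 0.0785] 0.0369 -128.2
[247.7 161.3] 116 0.06 [0.533  0.0759] 0.0363 -119.7
[255.5 193.2] 35 0.117 [0.5468 0.0877] 0.0202 -102.1
[255.5 193.2] 35 0.091 [0.5531 0.0863] 0.0213 -84.4
[255.5 193.2] 35 0.06 [0.5606 0.0845] 0.0249 -67.3
[274.9 220.9] 37 0.117 [0.5666 0.1034] 0.0161 -14.9
[274.9 220.9] 37 0.091 [0.5749 0.1035] 0.0242 -9.6
[274.9 220.9] 37 0.06 [0.5848 0.1036] 0.034 -6.6
```

Call:
{"fn": "play_rows", "kwargs": {"targets": [[1, [-0.0012, 0.0006, 0.01], [0, 0, -3]], [1, [0, 0, 0.02], [0, 0, 0]], [1, [0, 0, 0.02], [0, 0, 0]], [1, [0, 0, 0.02], [0, 0, 0]], [1, [0, 0, 0.02], [0, 0, 0]], [1, [0, 0, 0.02], [0, 0, 0]], [1, [0, 0, 0.02], [0, 0, 0]], [1, [0, 0, 0.009], [0, 0, 0]], [1, [0, 0, 0], [0, 0, 0]], [0.5, [0, 0, 0], [0, 0, 0]], [0.3, [0, 0, 0], [0, 0, 0]], [0.3, [0, 0, 0], [0, 0, 0]], [0.3, [0, 0, 0], [0, 0, 0]], [0.3, [0, 0, 0], [0, 0, 0]], [0.3, [0, 0, 0], [0, 0, 0]]], "newtons": 30}}

```text
time: 3.75
tool_pos: [0.5528, 0.1081, 0.0934]
tcp_rot: [[-0.99, -0.139, 0.002], [-0.139, 0.99, -0.0], [-0.002, -0.0, -1.0]]
ft_force: [-0.6, -0.4, 6.5]
gripper_width: 0.0339
grasp_force: 31.8
```

```bash
python3 - <<'E'
from h import *
st=r.read_state();print(st['time'],st['tool_pos'],st['ft_force'],st['wrist_torque'],st['gripper_width'],st['grasp_force'])
E
```

```text
3.75 [0.55276543 0.10808739 0.09336733] [-0.63350094 -0.42389609  6.49034187] [-0.13296925  0.20579861 -0.10205051] 0.03386026071422117 31.821743678301573
```

Nut gripped at 33.9 mm. Turning clockwise.

Call:
{"fn": "play_rows", "kwargs": {"targets": [[0.3, [0, 0, 0], [0, 0, 5]], [0.3, [0, 0, 0], [0, 0, 5]], [0.3, [0, 0, 0], [0, 0, 5]], [0.3, [0, 0, 0], [0, 0, 5]], [0.3, [0, 0, 0], [0, 0, 5]], [0.3, [0, 0, 0], [0, 0, 5]], [0.3, [0, 0, 0], [0, 0, 5]], [0.3, [0, 0, 0], [0, 0, 5]], [0.3, [0, 0, 0], [0, 0, 5]], [0.3, [0, 0, 0], [0, 0, 5]], [0.3, [0, 0, 0], [0, 0, 5]], [0.3, [0, 0, 0], [0, 0, 0]], [0.3, [0, 0, 0], [0, 0, 0]]]}}

```text
time: 5.05
tool_pos: [0.5532, 0.1092, 0.0934]
tcp_rot: [[-0.683, 0.73, 0.003], [0.73, 0.683, 0.002], [-0.0, 0.004, -1.0]]
ft_force: [0.8, 3.1, 5.0]
gripper_width: 0.0337
grasp_force: 32.2
```

```bash
cat > s.py <<'E'
from h import *
st=r.read_state();R=st['tcp_rot'];print(st['time'],st['tool_pos'],'F',st['ft_force'],'T',st['wrist_torque'],st['gripper_width'],st['grasp_force'],'yaw',np.degrees(np.arctan2(R[1][1],R[0][1])))
E
python3 s.py
```

```text
5.05 [0.55315288 0.10920905 0.09337537] F [0.77357494 3.06160964 5.01216126] T [ 0.57859073 -0.03499481 -0.05622827] 0.03366903278193191 32.18224843963981 yaw 43.11257999772152
```

Call:
{"fn": "play_rows", "kwargs": {"targets": [[0.3, [0, 0, 0], [0, 0, 3]], [0.3, [0, 0, 0], [0, 0, 3]], [0.3, [0, 0, 0], [0, 0, 2]], [0.3, [0, 0, 0], [0, 0, 0]]]}}

```text
time: 5.45
tool_pos: [0.5533, 0.1093, 0.0934]
tcp_rot: [[-0.575, 0.818, 0.003], [0.818, 0.575, 0.003], [0.0, 0.004, -1.0]]
ft_force: [0.8, 3.5, 4.5]
gripper_width: 0.0336
grasp_force: 32.2
```

```bash
python3 s.py
```

```text
5.45 [0.55331911 0.10932415 0.09340078] F [0.75451593 3.4514532  4.53626251] T [ 0.56261496 -0.13999881 -0.10597983] 0.033588638723933355 32.17950979247689 yaw 35.10122996714748
```

Call:
{"fn": "play_rows", "kwargs": {"targets": [[0.3, [0, 0, 0], [0, 0, 2]], [0.3, [0, 0, 0], [0, 0, 0]], [0.3, [0, 0, 0], [0, 0, 0]]]}}

```text
time: 5.75
tool_pos: [0.5534, 0.1093, 0.0934]
tcp_rot: [[-0.546, 0.838, 0.003], [0.838, 0.546, 0.003], [0.001, 0.004, -1.0]]
ft_force: [1.6, 4.1, 3.9]
gripper_width: 0.0336
grasp_force: 32.2
```

```bash
python3 s.py
```

```text
5.75 [0.55336074 0.10933658 0.09339112] F [1.55749324 4.10321333 3.89576673] T [ 0.68176602 -0.1236982  -0.1174212 ] 0.03359101101323313 32.172560412436724 yaw 33.11654932180338
```

Call:
{"fn": "play_rows", "kwargs": {"targets": [[0.3, [0, 0, 0], [0, 0, 2]], [0.3, [0, 0, 0], [0, 0, 0]], [0.3, [0, 0, 0], [0, 0, 0]]]}}

```text
time: 6.05
tool_pos: [0.5534, 0.1094, 0.0934]
tcp_rot: [[-0.517, 0.856, 0.003], [0.856, 0.517, 0.003], [0.001, 0.004, -1.0]]
ft_force: [1.3, 3.3, 5.0]
gripper_width: 0.0337
grasp_force: 32.2
```

```bash
python3 s.py
```

```text
6.05 [0.55337547 0.10939186 0.09338281] F [1.34542991 3.30019402 4.99603109] T [ 0.66344628 -0.18543746 -0.12034407] 0.033745721849298006 32.164012771099806 yaw 31.124016503221878
```

Call:
{"fn": "play_rows", "kwargs": {"targets": [[0.3, [0, 0, 0], [0, 0, 2]], [0.3, [0, 0, 0], [0, 0, 0]], [0.3, [0, 0, 0], [0, 0, 0]]]}}

```text
time: 6.35
tool_pos: [0.5534, 0.1094, 0.0934]
tcp_rot: [[-0.487, 0.873, 0.003], [0.873, 0.487, 0.003], [0.001, 0.004, -1.0]]
ft_force: [1.5, 3.8, 5.5]
gripper_width: 0.0338
grasp_force: 31.3
```

```bash
python3 s.py
```

```text
6.35 [0.55340114 0.10938825 0.09338518] F [1.4991438  3.81552829 5.54347511] T [ 0.81067359 -0.18894094  0.07670697] 0.03377162799997184 31.26735521480441 yaw 29.15221146736985
```

Call:
{"fn": "play_rows", "kwargs": {"targets": [[0.3, [0, 0, 0], [0, 0, 2]], [0.3, [0, 0, 0], [0, 0, 0]], [0.3, [0, 0, 0], [0, 0, 0]]]}}

```text
time: 6.65
tool_pos: [0.5536, 0.1091, 0.0934]
tcp_rot: [[-0.457, 0.89, 0.003], [0.89, 0.457, 0.002], [0.0, 0.004, -1.0]]
ft_force: [2.1, 3.3, 5.4]
gripper_width: 0.0339
grasp_force: 29.5
```

```bash
python3 s.py; python3 - <<'E'
from h import *
out=[]
for n in('top','scene'):
    t=snap(n);a,b=proj(t,[.552,.108,.1]).astype(int)
    out.append(cv2.resize(t['color'][b-30:b+30,a-30:a+30],(390,390),interpolation=cv2.INTER_CUBIC))
cv2.imwrite('pics/c2.png',np.hstack(out)[:,:,::-1])
E
```

```text
6.65 [0.5536271  0.10909909 0.09338465] F [2.12874655 3.2752169  5.40596266] T [ 0.65465983 -0.31902674  0.3042873 ] 0.0338632621895092 29.50349309539888 yaw 27.185135383864573
```

View pics/c2.png

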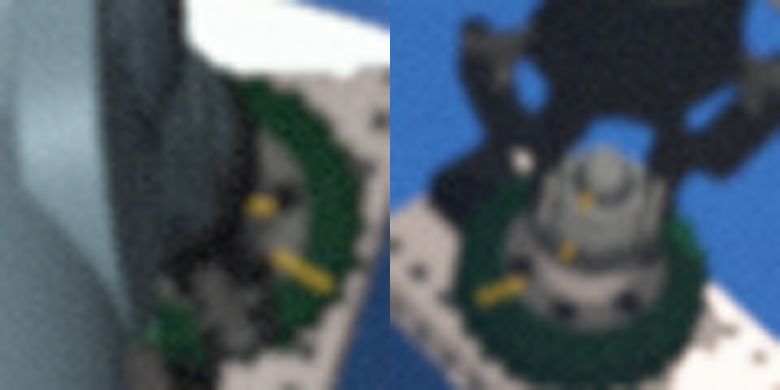

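Torque rose between yaw 31° and 27° and the nut and washer paint lines now line up, so the nut is finger-tight. I'll release, lift and go above the wrench grip.

Call:
{"fn": "play_rows", "kwargs": {"targets": [[0.7, [0, 0, 0], [0, 0, 0]], [1, [0, 0, 0], [0, 0, 0]], [1, [0, 0, 0], [0, 0, 0]], [1, [0, 0, 0], [0, 0, 0]], [1, [0, 0, -0.03], [0, 0, 0]], [1, [0, 0, -0.04], [0, 0, 0]], [1, [0, 0, -0.04], [0, 0, 0]], [1, [0, 0, -0.03], [0, 0, 0]], [1, [0, 0, 0], [0, 0, -8]], [1, [0, 0, 0], [0, 0, -8]], [1, [0, 0, 0], [0, 0, -8]], [1, [0, 0, 0], [0, 0, -8]], [1, [0, 0, 0], [0, 0, -8]], [1, [0, 0, 0], [0, 0, -8]], [1, [0, 0, 0], [0, 0, -8]], [1, [0, 0, 0], [0, 0, -8]], [1, [0, 0, 0], [0, 0, -8]]]}}

```text
time: 8.45
tool_pos: [0.5517, 0.108, 0.232]
tcp_rot: [[-0.987, -0.162, -0.001], [-0.162, 0.987, -0.0], [0.001, -0.0, -1.0]]
ft_force: [-0.4, -0.7, 0.2]
gripper_width: 0.0858
grasp_force: 0.0
```

Call:
{"fn": "play_rows", "kwargs": {"targets": [[1, [0.0141, -0.0368, 0], [0, 0, 0]], [1, [0.0141, -0.0368, 0], [0, 0, 0]], [1, [0.0141, -0.0368, 0], [0, 0, 0]], [1, [0.0141, -0.0368, 0], [0, 0, 0]], [1, [0.0141, -0.0368, 0], [0, 0, 0]], [1, [0.0141, -0.0368, 0], [0, 0, 0]], [1, [0.0141, -0.0368, 0], [0, 0, 0]], [1, [0.0141, -0.0368, 0], [0, 0, 0]], [1, [0.0141, -0.0368, 0], [0, 0, 0]], [1, [0.0141, -0.0368, 0], [0, 0, 0]], [1, [0, 0, 0], [0, 0, 0]], [1, [0, 0, 0], [0, 0, 0]]]}}

```text
time: 9.65
tool_pos: [0.4696, -0.2779, 0.2318]
tcp_rot: [[-0.988, -0.154, -0.001], [-0.154, 0.988, 0.001], [0.001, 0.001, -1.0]]
ft_force: [-0.8, 0.9, 0.3]
gripper_width: 0.0854
grasp_force: 0.0
```

```bash
python3 s.py; python3 - <<'E'
from h import *
t=snap('top')
out=[]
for n,s in(('wrist',snap('wrist')),):
    cv2.imwrite('pics/w2.png',s['color'][:,:,::-1])
    print([proj(s,p).round(0) for p in ([.477,-.2775,.014],[.601,-.256,.012],[.3685,-.2963,.014])])
# nut paint in top
a,b=proj(t,[.5535,.109,.11]).astype(int);c=t['color'][b-25:b+25,a-25:a+25]
hsv=cv2.cvtColor(c,cv2.COLOR_RGB2HSV)
y=((hsv[:,:,0]>18)&(hsv[:,:,0]<34)&(hsv[:,:,1]>110)&(hsv[:,:,2]>100)).astype(np.uint8)
n,l,st,cc=cv2.connectedComponentsWithStats(y)
for i in range(1,n):
    for z in(.117,.091,.06):
        p=on(t,*(cc[i]+[a-25,b-25]),z)[:2]-[.5535,.109];print(st[i,4],z,np.linalg.norm(p).round(4),np.degrees(np.arctan2(p[1],p[0])).round(1))
E
```

```text
9.65 [ 0.4696331  -0.27792379  0.23182802] F [-0.76109445  0.87097275  0.26646009] T [ 0.02538574  0.00040931 -0.0149776 ] 0.08539277877737289 0.0 yaw 98.87830523751367
[array([281., 181.]), array([283., 293.]), array([279.,  66.])]
6 0.117 0.0262 -99.4
6 0.091 0.0228 -93.6
6 0.06 0.0192 -84.2
2 0.117 0.0421 -124.2
2 0.091 0.0384 -123.6
2 0.06 0.034 -122.7
```

View pics/w2.png

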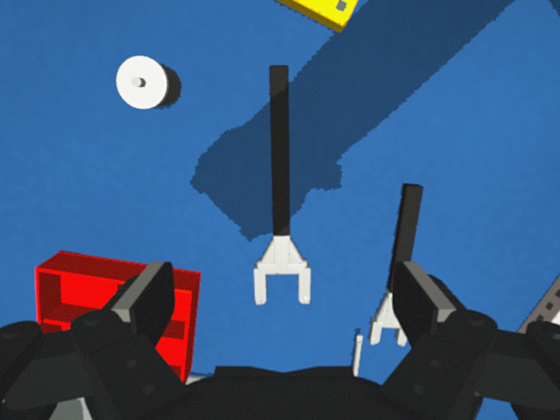

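The wrist view shows the big wrench exactly as measured (tail (279,66), jaws (283,290)), with the small wrench well clear at (390,300). Going down to grip.

Call:
{"fn": "play_rows", "kwargs": {"targets": [[0.6, [-0.0074, -0.0007, 0.02], [0, 0, -1]], [0.6, [0, 0, 0.03], [0, 0, 0]], [0.6, [0, 0, 0.03], [0, 0, 0]], [0.6, [0, 0, 0.03], [0, 0, 0]], [0.6, [0, 0, 0.03], [0, 0, 0]], [0.6, [0, 0, 0.03], [0, 0, 0]], [0.6, [0, 0, 0.03], [0, 0, 0]], [0.6, [0, 0, 0.02], [0, 0, 0]], [0.6, [0, 0, 0.007], [0, 0, 0]], [0.6, [0, 0, 0], [0, 0, 0]], [0.3, [0, 0, 0], [0, 0, 0]], [0, [0, 0, 0], [0, 0, 0]], [0, [0, 0, 0], [0, 0, 0]], [0, [0, 0, 0], [0, 0, 0]], [0, [0, 0, 0], [0, 0, 0]], [0, [0, 0, 0], [0, 0, 0]]], "newtons": 80}}

```text
time: 11.35
tool_pos: [0.479, -0.2777, 0.0072]
tcp_rot: [[-0.985, -0.173, 0.003], [-0.173, 0.985, -0.002], [-0.003, -0.002, -1.0]]
ft_force: [-0.2, 1.5, 5.4]
gripper_width: 0.0154
grasp_force: 78.4
```

```bash
python3 s.py
```

```text
11.35 [ 0.47895706 -0.27768929  0.00715174] F [-0.15824921  1.48333207  5.35086944] T [0.17529014 0.14846827 0.03152619] 0.015390590586264644 78.44178557395935 yaw 99.99088427822548
```

Pads overlap only about half of the handle height, so I'll regrip a little deeper and then lift.

Call:
{"fn": "play_rows", "kwargs": {"targets": [[0.4, [0, 0, 0], [0, 0, 0]], [0.4, [0, 0, 0], [0, 0, 0]], [0.4, [0, 0, 0.003], [0, 0, 0]], [0.4, [0, 0, 0], [0, 0, 0]], [0, [0, 0, 0], [0, 0, 0]], [0, [0, 0, 0], [0, 0, 0]], [0, [0, 0, 0], [0, 0, 0]], [0, [0, 0, 0], [0, 0, 0]]], "newtons": 80}}

```text
time: 12.15
tool_pos: [0.4775, -0.2769, 0.0024]
tcp_rot: [[-0.985, -0.173, -0.0], [-0.173, 0.985, 0.0], [0.0, 0.0, -1.0]]
ft_force: [-1.7, 0.2, 3.5]
gripper_width: 0.0153
grasp_force: 79.2
```

```bash
python3 s.py
```

```text
12.15 [ 0.47752974 -0.27686706  0.00239271] F [-1.70330305  0.21793103  3.48883387] T [ 0.09078434  0.26294537 -0.03666049] 0.01527984867467307 79.21903252601624 yaw 99.98528975194371
```

Call:
{"fn": "play_rows", "kwargs": {"targets": [[0, [0, 0, -0.01], [0, 0, 0]], [0, [0, 0, -0.02], [0, 0, 0]], [0, [0, 0, -0.03], [0, 0, 0]], [0, [0, 0, -0.03], [0, 0, 0]], [0, [0, 0, -0.03], [0, 0, 0]], [0, [0, 0, -0.03], [0, 0, 0]], [0, [0, 0, 0], [0, 0, 0]]]}}

```text
time: 12.85
tool_pos: [0.4801, -0.2785, 0.1567]
tcp_rot: [[-0.985, -0.174, 0.006], [-0.174, 0.985, -0.005], [-0.006, -0.006, -1.0]]
ft_force: [1.1, -0.1, -2.9]
gripper_width: 0.0155
grasp_force: 78.6
```

```bash
python3 s.py
```

```text
12.85 [ 0.48006736 -0.27853235  0.15669729] F [ 1.09314794 -0.05031342 -2.93774387] T [-0.04354005 -0.03702035  0.01673802] 0.015547067902183206 78.62980842590332 yaw 99.99681329835163
```

Wrench lifted (−2.9 N, i.e. 0.3 kg). Moving it behind the nut.

Call:
{"fn": "play_rows", "kwargs": {"targets": [[0, [0, 0, 0], [0, 0, 5]], [0, [0, 0, 0], [0, 0, 5]], [0, [0.0093, 0.0323, 0], [0, 0, 0]], [0, [0.0093, 0.0323, 0], [0, 0, 0]], [0, [0.0093, 0.0323, 0], [0, 0, 0]], [0, [0.0093, 0.0323, 0], [0, 0, 0]], [0, [0.0093, 0.0323, 0], [0, 0, 0]], [0, [0.0093, 0.0323, 0], [0, 0, 0]], [0, [0.0093, 0.0323, 0], [0, 0, 0]], [0, [0.0093, 0.0323, 0], [0, 0, 0]], [0, [0.0093, 0.0323, 0], [0, 0, 0]], [0, [0.0093, 0.0323, 0], [0, 0, 0]], [0, [0.0093, 0.0323, 0], [0, 0, 0]], [0, [0.0093, 0.0323, 0], [0, 0, 0]], [0, [0, 0, 0.01], [0, 0, 0]], [0, [0, 0, 0.01], [0, 0, 0]], [0, [0, 0, 0], [0, 0, 0]], [0, [0, 0, 0], [0, 0, 0]], [0, [0, 0, 0], [0, 0, 0]]]}}

```text
time: 14.75
tool_pos: [0.3665, 0.11, 0.1323]
tcp_rot: [[-1.0, 0.002, 0.0], [0.002, 1.0, -0.0], [-0.0, -0.0, -1.0]]
ft_force: [-0.4, 1.1, -3.5]
gripper_width: 0.0157
grasp_force: 79.1
```

```bash
python3 s.py; python3 - <<'E'
from h import *
s=snap('wrist');c=s['color'];cv2.imwrite('pics/w3.png',c[:,:,::-1])
print(proj(s,[.5535,.109,.125]),proj(s,[.5535,.109,.117]))
E
```

```text
14.75 [0.3664802  0.10997884 0.13228545] F [-0.41915547  1.08177687 -3.51596131] T [-0.03075823  0.0393505   0.01048775] 0.01574365420484648 79.0947675704956 yaw 89.88273055842022
[281.36044163 543.0826167 ] [281.41714491 529.29473647]
```

View pics/w3.png

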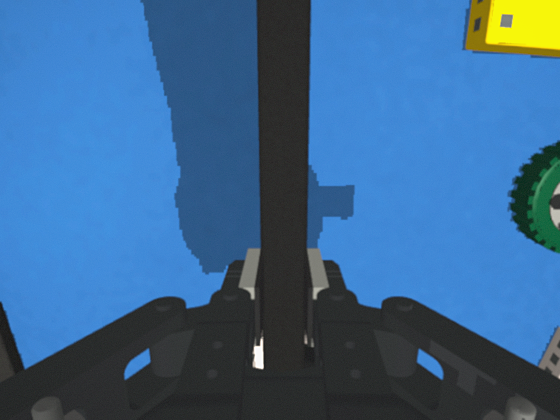

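The wrist view shows the handle held straight between the pads (262–308 px), with the nut out of view. I'll check the jaws from the scene camera after lowering to nut height.

Call:
{"fn": "play_rows", "kwargs": {"targets": [[0, [0, 0, 0.01], [0, 0, 0]], [0, [0, -0.001, 0.01], [0, 0, 0]], [0, [0, 0, 0.01], [0, 0, 0]], [0, [0, 0, 0], [0, 0, 0]], [0, [0, 0, 0], [0, 0, 0]]]}}

```text
time: 15.3
tool_pos: [0.3655, 0.1097, 0.1017]
tcp_rot: [[-1.0, 0.0, -0.001], [0.0, 1.0, -0.0], [0.001, -0.0, -1.0]]
ft_force: [0.4, 0.4, -3.7]
gripper_width: 0.0156
grasp_force: 79.1
```

```bash
python3 s.py; python3 - <<'E'
from h import *
s=snap('scene');p=r.read_state()['tool_pos']
z=p[2]-.0024+.007
J=[p[0]+.1253,p[1],z]
a,b=proj(s,J);n=proj(s,[.5535,.109,.117]);print(a,b,n)
print('pred tips',[proj(s,[J[0]+.014,J[1]+k*.024,z+.005]).round(1) for k in(1,-1)], 'axle',proj(s,[.5535,.109,.125]))
u0,v0=int(a)-70,int(b)-50
c=cv2.resize(s['color'][v0:v0+100,u0:u0+130],None,fx=6,fy=6,interpolation=cv2.INTER_CUBIC);print(u0,v0)
cv2.imwrite('pics/c3.png',c[:,:,::-1])
E
```

```text
15.3 [0.365456   0.10967362 0.10174551] F [ 0.43356508  0.37553237 -3.65136887] T [-0.03639875  0.01077322  0.00375174] 0.01561362761835454 79.094477891922 yaw 89.98958734426274
319.9914014818837 181.49124094894276 [340.38149129 189.83812411]
pred tips [array([329.1, 177. ]), array([320.1, 188.5])] axle [340.82684078 188.00694567]
249 131
```

View pics/c3.png

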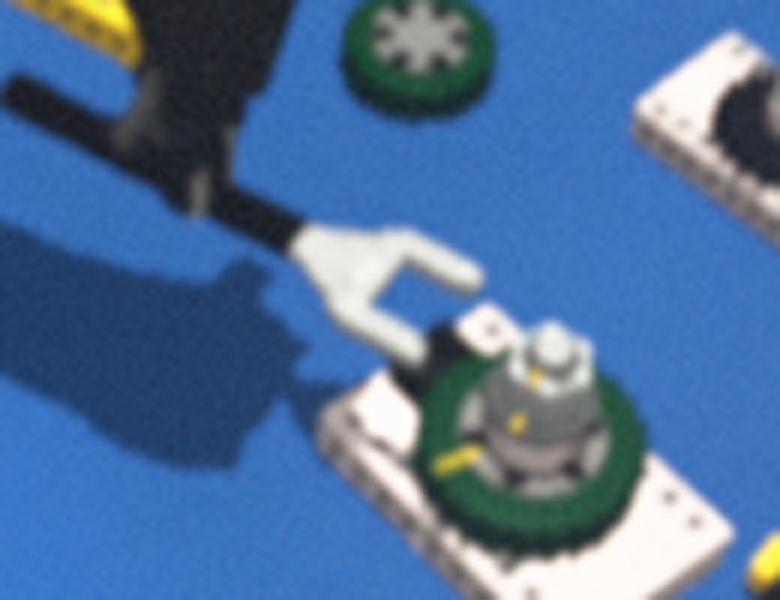

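The scene view shows the jaws level and pointing at the nut: tips at about px (329,178) and (318,190), within 1–2 px of prediction. Axle top at (340.7,188.5) matches. Sliding on.

Call:
{"fn": "play_rows", "kwargs": {"targets": [[0, [-0.006, -0.0005, 0], [0, 0, 0]], [0, [-0.006, 0, 0], [0, 0, 0]], [0, [-0.006, 0, 0], [0, 0, 0]], [0, [-0.006, 0, 0], [0, 0, 0]], [0, [-0.006, 0, 0], [0, 0, 0]], [0, [-0.005, 0, 0], [0, 0, 0]], [0, [0, 0, 0], [0, 0, 0]]]}}

```text
time: 16.05
tool_pos: [0.4022, 0.1093, 0.1024]
tcp_rot: [[-1.0, 0.0, 0.001], [0.0, 1.0, 0.0], [-0.001, 0.0, -1.0]]
ft_force: [0.5, 0.2, -3.7]
gripper_width: 0.0154
grasp_force: 79.1
```

```bash
python3 s.py
```

```text
16.05 [0.40222207 0.10926566 0.10241209] F [ 0.46749389  0.16016389 -3.7305351 ] T [0.03603779 0.0487323  0.0303107 ] 0.015438680222230224 79.09422039985657 yaw 89.97852886694663
```

Call:
{"fn": "play_rows", "kwargs": {"targets": [[0, [-0.005, 0, 0], [0, 0, 0]], [0, [-0.005, 0, 0], [0, 0, 0]], [0, [-0.005, 0, 0], [0, 0, 0]], [0, [-0.005, 0, 0], [0, 0, 0]], [0, [-0.005, 0, 0], [0, 0, 0]], [0, [-0.002, 0, 0], [0, 0, 0]], [0, [0, 0, 0], [0, 0, 0]]]}}

```text
time: 16.75
tool_pos: [0.4285, 0.1092, 0.1023]
tcp_rot: [[-1.0, 0.0, 0.0], [0.0, 1.0, 0.0], [-0.0, 0.0, -1.0]]
ft_force: [-0.5, 0.5, -3.8]
gripper_width: 0.0155
grasp_force: 79.1
```

```bash
python3 s.py
```

```text
16.75 [0.42852929 0.10923602 0.1023193 ] F [-0.52546551  0.53601002 -3.76451885] T [0.01627049 0.06529691 0.04823035] 0.015473063066835154 79.14710640907288 yaw 89.97999523444112
```

On the nut with no contact force. Swinging clockwise about the axle.

Call:
{"fn": "play_rows", "kwargs": {"targets": [[0, [-0.0003, 0.0087, 0], [0, 0, 4]], [0, [-0.0003, 0.0087, 0], [0, 0, 4]], [0, [-0.0003, 0.0087, 0], [0, 0, 4]], [0, [-0.0003, 0.0087, 0], [0, 0, 4]], [0, [-0.0003, 0.0087, 0], [0, 0, 4]], [0, [0, 0, 0], [0, 0, 0]]]}}

```text
time: 17.35
tool_pos: [0.4337, 0.1519, 0.1017]
tcp_rot: [[-0.94, 0.341, -0.004], [0.341, 0.94, -0.001], [0.003, -0.002, -1.0]]
ft_force: [-3.3, -1.1, -3.3]
gripper_width: 0.0159
grasp_force: 79.3
```

```bash
python3 s.py
```

```text
17.35 [0.43368945 0.15194763 0.1016603 ] F [-3.31931748 -1.11641827 -3.29635276] T [-0.19396497  0.67396876  0.01010684] 0.015940714931553666 79.30266737937927 yaw 70.06244845549028
```

Call:
{"fn": "play_rows", "kwargs": {"targets": [[0, [-0.0003, 0.0087, 0], [0, 0, 4]], [0, [-0.0003, 0.0087, 0], [0, 0, 4]], [0, [-0.0003, 0.0087, 0], [0, 0, 4]], [0, [0, 0, 0], [0, 0, 0]]]}}

```text
time: 17.75
tool_pos: [0.445, 0.1756, 0.1016]
tcp_rot: [[-0.849, 0.528, -0.004], [0.528, 0.849, 0.0], [0.004, -0.002, -1.0]]
ft_force: [-5.0, 0.5, -2.6]
gripper_width: 0.0159
grasp_force: 79.3
```

```bash
python3 s.py
```

```text
17.75 [0.4449805  0.17556787 0.10157056] F [-4.96161054  0.54625218 -2.6183006 ] T [0.03007961 0.85862295 0.22049014] 0.015912719020522333 79.3390417098999 yaw 58.132994994519834
```

Call:
{"fn": "play_rows", "kwargs": {"targets": [[0, [-0.0003, 0.0087, 0], [0, 0, 4]], [0, [-0.0003, 0.0087, 0], [0, 0, 4]], [0, [0, 0, 0], [0, 0, 0]]]}}

```text
time: 18.05
tool_pos: [0.4553, 0.19, 0.1017]
tcp_rot: [[-0.768, 0.641, -0.004], [0.641, 0.768, 0.001], [0.004, -0.001, -1.0]]
ft_force: [-5.7, 1.3, -1.7]
gripper_width: 0.0156
grasp_force: 79.4
```

```bash
python3 s.py
```

```text
18.05 [0.45529551 0.19002814 0.10165092] F [-5.65764521  1.32752317 -1.6649163 ] T [0.27197518 0.9102774  0.2164585 ] 0.015617801583801699 79.35153007507324 yaw 50.14516312348036
```

Call:
{"fn": "play_rows", "kwargs": {"targets": [[0, [-0.0003, 0.0087, 0], [0, 0, 4]], [0, [0, 0, 0], [0, 0, 0]]]}}

```text
time: 18.25
tool_pos: [0.4612, 0.1966, 0.1017]
tcp_rot: [[-0.721, 0.693, -0.004], [0.693, 0.721, 0.002], [0.004, -0.001, -1.0]]
ft_force: [-4.5, 2.7, -2.3]
gripper_width: 0.0155
grasp_force: 79.4
```

```bash
python3 s.py
```

```text
18.25 [0.46120239 0.1966414  0.1017    ] F [-4.49418736  2.66638628 -2.28076244] T [0.40182528 0.95420639 0.21019621] 0.015489308869443047 79.35100436210632 yaw 46.14663021214339
```

Call:
{"fn": "play_rows", "kwargs": {"targets": [[0, [-0.0002, 0.0065, 0], [0, 0, 3]], [0, [0, 0, 0], [0, 0, 0]]]}}

```text
time: 18.45
tool_pos: [0.4658, 0.2013, 0.1017]
tcp_rot: [[-0.684, 0.729, -0.004], [0.729, 0.684, 0.002], [0.004, -0.001, -1.0]]
ft_force: [-5.3, 3.0, -3.3]
gripper_width: 0.0157
grasp_force: 79.4
```

```bash
python3 s.py; python3 - <<'E'
from h import *
s=snap('scene');t=snap('top');o=[]
for q in(s,t):
    a,b=proj(q,[.5535,.109,.1]).astype(int);o.append(cv2.resize(q['color'][b-30:b+30,a-30:a+30],(390,390),interpolation=cv2.INTER_CUBIC))
cv2.imwrite('pics/c4.png',np.hstack(o)[:,:,::-1])
E
```

```text
18.45 [0.4658269  0.20125175 0.10172856] F [-5.25223941  2.96728619 -3.32829196] T [0.46234331 0.8925405  0.28179426] 0.015691038689498886 79.36148643493652 yaw 43.17250110084522
```

View pics/c4.png

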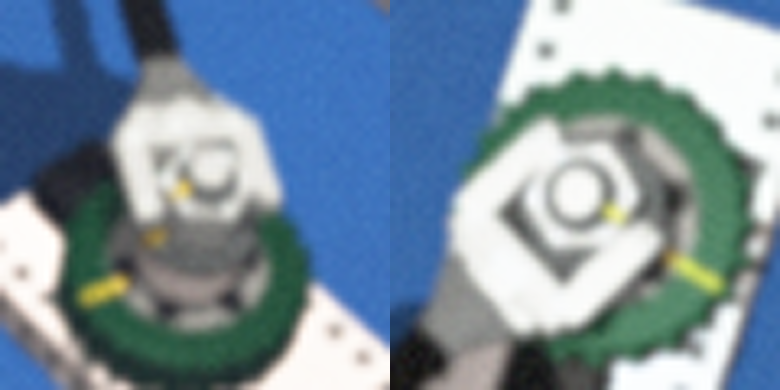

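The nut and washer paint now nearly point along the wheel's line (top view: nut mark (615,213), washer (672,258), wheel line (700,275)). A bit more to the hard stop.

Call:
{"fn": "play_rows", "kwargs": {"targets": [[0, [-0.0002, 0.0065, 0], [0, 0, 3]], [0, [0, 0, 0], [0, 0, 0]]]}}

```text
time: 18.75
tool_pos: [0.4708, 0.2057, 0.1018]
tcp_rot: [[-0.645, 0.764, -0.004], [0.764, 0.645, 0.003], [0.005, -0.001, -1.0]]
ft_force: [-5.9, 3.4, -3.8]
gripper_width: 0.0158
grasp_force: 79.4
```

```bash
python3 s.py
```

```text
18.75 [0.47082258 0.20570747 0.10180748] F [-5.9019441   3.37103257 -3.78326531] T [0.65545405 0.93440983 0.27159218] 0.0157695360193605 79.3595838546753 yaw 40.17567276725826
```

Call:
{"fn": "play_rows", "kwargs": {"targets": [[0, [-0.0002, 0.0065, 0], [0, 0, 3]], [0, [0, 0, 0], [0, 0, 0]]]}}

```text
time: 18.95
tool_pos: [0.4755, 0.2102, 0.1017]
tcp_rot: [[-0.605, 0.797, -0.005], [0.797, 0.605, 0.004], [0.006, -0.001, -1.0]]
ft_force: [-6.3, 5.8, -1.9]
gripper_width: 0.0161
grasp_force: 79.4
```

```bash
python3 s.py; python3 - <<'E'
from h import *
t=snap('top');a,b=proj(t,[.5535,.109,.11]).astype(int);o=np.array([a-25,b-25])
hsv=cv2.cvtColor(t['color'][b-25:b+25,a-25:a+25],cv2.COLOR_RGB2HSV)
y=((hsv[:,:,0]>18)&(hsv[:,:,0]<38)&(hsv[:,:,1]>80)&(hsv[:,:,2]>100)).astype(np.uint8)
n,l,st,cc=cv2.connectedComponentsWithStats(y)
for i in range(1,n):
    print(st[i,4],[(z,np.linalg.norm(p).round(4),np.degrees(np.arctan2(p[1],p[0])).round(1)) for z in(.117,.091,.06) for p in [on(t,*(cc[i]+o),z)[:2]-[.5535,.109]]])
E
```

```text
18.95 [0.47551479 0.21024803 0.10170335] F [-6.28645063  5.81727487 -1.90359457] T [1.00055427 1.03850833 0.30440709] 0.016093316210218155 79.39761757850647 yaw 37.19924118429296
3 [(0.117, np.float64(0.0121), np.float64(-126.4)), (0.091, np.float64(0.0078), np.float64(-124.7)), (0.06, np.float64(0.0026), np.float64(-115.4))]
19 [(0.117, np.float64(0.0455), np.float64(-124.5)), (0.091, np.float64(0.0419), np.float64(-124.0)), (0.06, np.float64(0.0375), np.float64(-123.2))]
```

Call:
{"fn": "play_rows", "kwargs": {"targets": [[0, [0.0005, 0.0065, 0], [0, 0, 3]], [0, [0, 0, 0], [0, 0, 0]]]}}

```text
time: 19.2
tool_pos: [0.4803, 0.2149, 0.1017]
tcp_rot: [[-0.562, 0.827, -0.005], [0.827, 0.562, 0.005], [0.007, -0.001, -1.0]]
ft_force: [-6.9, 7.0, -2.7]
gripper_width: 0.0156
grasp_force: 79.4
```

```bash
cat > m.py <<'E'
from h import *
st=r.read_state();d=np.array(st['tool_pos'][:2])-[.5535,.109];F=st['ft_force'];R=np.array(st['tcp_rot'])
print('torque',d[0]*F[1]-d[1]*F[0]+st['wrist_torque'][2],'Ftool',R.T@np.array(F),'pos',st['tool_pos'],'rad',np.linalg.norm(d),np.degrees(np.arctan2(-d[1],-d[0])),'yaw-90',np.degrees(np.arctan2(R[1][1],R[0][1]))-90,st['time'])
E
python3 m.py
```

```text
torque 0.5409622991928007 Ftool [ 9.68250216 -1.76432696  2.72304557] pos [0.48029095 0.21486678 0.10173561] rad 0.12871418329276688 -55.33534557043686 yaw-90 -55.77576511913876 19.2
```

Call:
{"fn": "play_rows", "kwargs": {"targets": [[0, [0.0005, 0.0065, 0], [0, 0, 3]], [0, [0, 0, 0], [0, 0, 0]]]}}

```text
time: 19.4
tool_pos: [0.4854, 0.2193, 0.1018]
tcp_rot: [[-0.519, 0.855, -0.005], [0.855, 0.519, 0.006], [0.007, -0.001, -1.0]]
ft_force: [-6.1, 8.0, -2.8]
gripper_width: 0.0157
grasp_force: 79.5
```

```bash
python3 m.py
```

```text
torque 0.4797804705784097 Ftool [ 9.98326685 -1.06738795  2.87429172] pos [0.48535809 0.21929499 0.10175528] rad 0.12964684969276513 -58.29160134278546 yaw-90 -58.761509647257455 19.4
```

```bash
python3 - <<'E'
from h import *
s=snap('scene');t=snap('top');o=[]
for q,k in((s,45),(t,35)):
    a,b=proj(q,[.5435,.119,.1]).astype(int);print(a-k,b-k,400/(2*k));o.append(cv2.resize(q['color'][b-k:b+k,a-k:a+k],(400,400),interpolation=cv2.INTER_CUBIC))
cv2.imwrite('pics/c5.png',np.hstack(o)[:,:,::-1])
print(proj(t,[.5535,.109,.125]),proj(t,[.5535,.109,.091]),proj(t,[.5535,.109,.06]))
E
```

```text
293 144 4.444444444444445
165 144 5.714285714285714
[203.50978916 174.06850767] [205.56354034 175.74569367] [207.3414202  177.19738229]
```

View pics/c5.png

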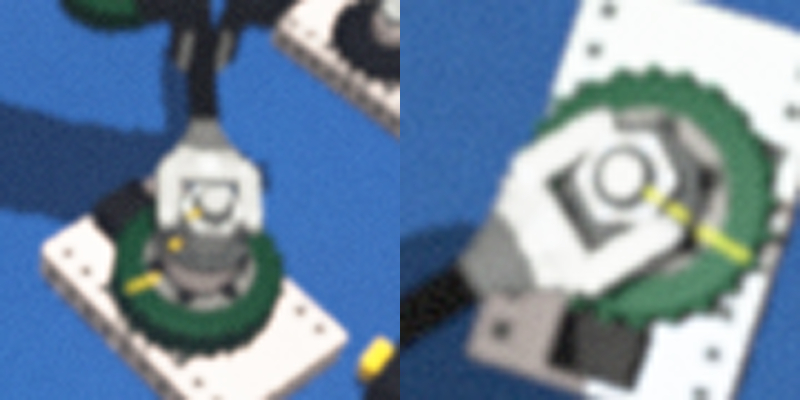

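The top view shows nut, washer and wheel marks in one line at (650,192), (685,217), (725,245), so the washer is at or very near its stop. The nut sits towards the jaw tips, so I'll check the angles numerically before deciding.

```bash
cat > a.py <<'E'
from h import *
t=snap('top');a,b=proj(t,[.5535,.109,.09]).astype(int);k=26
c=t['color'][b-k:b+k,a-k:a+k];big=cv2.resize(c,None,fx=4,fy=4,interpolation=cv2.INTER_CUBIC)
hsv=cv2.cvtColor(big,cv2.COLOR_RGB2HSV)
y=((hsv[:,:,0]>17)&(hsv[:,:,0]<38)&(hsv[:,:,1]>85)&(hsv[:,:,2]>90)).astype(np.uint8)
n,l,st,cc=cv2.connectedComponentsWithStats(y)
v,u=np.where(y);X=(u+.5)/4-.5+a-k;Y=(v+.5)/4-.5+b-k
for lo,hi,z,nm in((.009,.0175,.117,'nut'),(.0195,.0265,.091,'washer'),(.028,.05,.06,'wheel')):
    P=np.array([on(t,p,q,z)[:2] for p,q in zip(X,Y)])-[.5525,.1083];R=np.hypot(*P.T);A=np.degrees(np.arctan2(P[:,1],P[:,0]))
    for i in range(1,n):
        m=(l[v,u]==i)&(R>lo)&(R<hi)
        if m.sum()>8: print(nm,i,m.sum(),R[m].mean().round(4),A[m].mean().round(1))
print(cc[1:].round(0),st[1:,4])
E
python3 a.py
```

```text
nut 1 28 0.0103 -122.0
washer 2 79 0.0221 -121.1
wheel 3 283 0.0377 -122.7
[[118. 114.]
 [138. 128.]
 [167. 149.]] [ 36 153 338]
```

Washer −121.1° against wheel −122.7°, so about 0.49 rad. I'll back off slightly, seat the jaws deeper, and press once more to confirm the stop.

Call:
{"fn": "play_rows", "kwargs": {"targets": [[0, [-0.0005, -0.011, 0], [0, 0, -5]], [0, [-0.0005, -0.011, 0], [0, 0, -5]], [0, [-0.002, 0, 0], [0, 0, 0]], [0, [-0.002, 0, 0], [0, 0, 0]], [0, [0, 0, 0], [0, 0, 0]]]}}

```text
time: 20.05
tool_pos: [0.4671, 0.2057, 0.1014]
tcp_rot: [[-0.66, 0.751, -0.01], [0.751, 0.661, 0.012], [0.016, 0.0, -1.0]]
ft_force: [-13.2, 16.1, -1.0]
gripper_width: 0.0159
grasp_force: 79.6
```

```bash
python3 m.py;python3 a.py
```

```text
torque 0.08552025489673148 Ftool [20.83240154  0.72565048  1.29289307] pos [0.46706107 0.20565354 0.10142503] rad 0.12966724407012664 -48.193183827462285 yaw-90 -48.65919509637091 20.05
nut 1 30 0.0102 -111.9
wheel 2 268 0.0377 -122.7
[[118. 111.]
 [169. 150.]] [ 45 290]
```

Call:
{"fn": "play_rows", "kwargs": {"targets": [[0, [-0.0002, 0.0065, 0], [0, 0, 3]], [0, [-0.0002, 0.0065, 0], [0, 0, 3]], [0, [0, 0, 0], [0, 0, 0]]]}}

```text
time: 20.4
tool_pos: [0.4785, 0.2147, 0.1017]
tcp_rot: [[-0.578, 0.816, -0.009], [0.816, 0.578, 0.013], [0.016, 0.001, -1.0]]
ft_force: [-11.6, 16.8, -0.5]
gripper_width: 0.0162
grasp_force: 79.5
```

```bash
python3 m.py;python3 a.py
```

```text
torque -0.09828311718498947 Ftool [20.39173213  0.18620537  0.80902872] pos [0.47848115 0.21473118 0.10168515] rad 0.12964146994241973 -54.643369747071944 yaw-90 -54.696044027098026 20.4
nut 1 32 0.0104 -121.0
washer 2 54 0.0219 -119.6
wheel 3 278 0.0373 -122.7
[[118. 114.]
 [139. 127.]
 [167. 149.]] [ 40  93 323]
```

```bash
python3 - <<'E'
from h import *
w=snap('wrist');
for nm,c in(('w3',cv2.imread('pics/w3.png')[:,:,::-1]),('now',w['color'])):
    for row in(5,60,120,180,230):
        g=c[row].astype(int);d=np.where((g.max(1)<75)&(np.abs(np.arange(560)-285)<60))[0]
        print(nm,row,(d.min(),d.max(),len(d)) if len(d) else None)
# steel head in top view, outline of bright low-saturation pixels around
st=r.read_state();R=np.array(st['tcp_rot']);x=-R[:2,0];p=np.array(st['tool_pos'])
t=snap('top')
def at(l,lat,z=None):
    q=np.r_[p[:2]+x*l+np.array([-x[1],x[0]])*lat,.1113];u=proj(t,q);return t['color'][tuple(u[::-1].round().astype(int))].tolist(),u.round(1).tolist()
for l in(.05,.06,.07,.08,.09,.1,.11,.12,.13,.14,.15): print(l,[at(l,k)[0] for k in(-.03,-.024,-.012,0,.012,.024,.03)])
E
```

```text
w3 5 (np.int64(257), np.int64(309), 53)
w3 60 (np.int64(258), np.int64(308), 51)
w3 120 (np.int64(259), np.int64(307), 49)
w3 180 (np.int64(260), np.int64(307), 48)
w3 230 (np.int64(261), np.int64(306), 46)
now 5 (np.int64(257), np.int64(309), 53)
now 60 (np.int64(259), np.int64(308), 50)
now 120 (np.int64(260), np.int64(307), 48)
now 180 (np.int64(260), np.int64(306), 47)
now 230 (np.int64(261), np.int64(306), 46)
0.05 [[172, 162, 159], [168, 157, 155], [153, 146, 143], [27, 27, 25], [36, 61, 101], [49, 87, 140], [60, 107, 171]]
0.06 [[182, 170, 166], [171, 162, 159], [153, 148, 142], [138, 140, 138], [51, 69, 105], [62, 108, 173], [57, 107, 170]]
0.07 [[179, 169, 166], [182, 172, 169], [134, 137, 134], [148, 148, 147], [117, 123, 128], [55, 105, 171], [61, 106, 170]]
0.08 [[45, 45, 44], [172, 165, 162], [144, 146, 143], [142, 144, 142], [141, 143, 142], [58, 106, 171], [58, 108, 169]]
0.09 [[95, 107, 99], [238, 238, 235], [246, 246, 244], [250, 251, 251], [244, 244, 242], [224, 225, 224], [120, 144, 181]]
0.1 [[243, 244, 241], [251, 251, 250], [191, 192, 189], [208, 210, 204], [167, 168, 164], [249, 249, 247], [218, 225, 225]]
0.11 [[217, 218, 212], [249, 250, 248], [125, 128, 129], [146, 151, 149], [108, 112, 109], [249, 250, 248], [210, 221, 210]]
0.12 [[220, 223, 218], [249, 250, 248], [214, 214, 210], [211, 213, 210], [225, 226, 223], [249, 249, 248], [222, 230, 223]]
0.13 [[207, 212, 212], [239, 239, 237], [220, 222, 196], [249, 250, 247], [191, 194, 191], [246, 246, 245], [198, 211, 200]]
0.14 [[111, 112, 89], [202, 205, 114], [224, 224, 209], [151, 153, 149], [224, 224, 223], [143, 153, 142], [67, 117, 87]]
0.15 [[186, 184, 178], [95, 93, 89], [113, 117, 115], [126, 128, 126], [139, 140, 135], [70, 119, 90], [66, 119, 88]]
```

Wrench sits rigidly in the grip as modelled. Unload the inward push, then press clockwise once more.

Call:
{"fn": "play_rows", "kwargs": {"targets": [[0, [0.0035, 0, 0], [0, 0, 0]], [0, [-0.0002, 0.0065, 0], [0, 0, 3]], [0, [-0.0002, 0.0065, 0], [0, 0, 3]], [0, [0, 0, 0], [0, 0, 0]]]}}

```text
time: 20.95
tool_pos: [0.4889, 0.2229, 0.1018]
tcp_rot: [[-0.489, 0.872, -0.006], [0.872, 0.489, 0.01], [0.012, -0.001, -1.0]]
ft_force: [-8.0, 13.3, -2.1]
gripper_width: 0.0159
grasp_force: 79.5
```

```bash
python3 m.py;python3 a.py
```

```text
torque 0.24182192445004322 Ftool [15.46872294 -0.5137403   2.26955748] pos [0.48892229 0.22287919 0.10181689] rad 0.13091505105354426 -60.44363677570382 yaw-90 -60.72564614893656 20.95
nut 1 28 0.0104 -122.3
washer 2 93 0.0222 -122.2
wheel 3 269 0.0377 -122.6
[[118. 115.]
 [138. 129.]
 [167. 149.]] [ 35 166 320]
```

Call:
{"fn": "play_rows", "kwargs": {"targets": [[0, [-0.0002, 0.0065, 0], [0, 0, 3]], [0, [-0.0002, 0.0065, 0], [0, 0, 3]], [0, [0, 0, 0], [0, 0, 0]]]}}

```text
time: 21.3
tool_pos: [0.5033, 0.2286, 0.1026]
tcp_rot: [[-0.394, 0.919, -0.001], [0.919, 0.394, 0.009], [0.009, 0.003, -1.0]]
ft_force: [-3.6, 10.0, -3.7]
gripper_width: 0.0157
grasp_force: 79.2
```

```bash
python3 m.py;python3 a.py
```

```text
torque -0.08952561448525057 Ftool [10.59222291  0.59760119  3.79618758] pos [0.50327011 0.22862855 0.10261212] rad 0.12974603080636057 -67.22333557670376 yaw-90 -66.77433026326457 21.3
nut 1 33 0.0102 -111.9
washer 2 99 0.0223 -122.5
wheel 3 277 0.0375 -122.7
[[118. 111.]
 [139. 129.]
 [167. 149.]] [ 49 155 322]
```

Washer mark is now exactly at the wheel mark (stop reached), but the wrench skipped a corner and the nut backed off about 10°. I'll swing on to the next pair of flats and bring it gently home.

Call:
{"fn": "play_rows", "kwargs": {"targets": [[0, [-0.0003, 0.009, 0], [0, 0, 4]], [0, [-0.0003, 0.009, 0], [0, 0, 4]], [0, [-0.0003, 0.009, 0], [0, 0, 4]], [0, [-0.0003, 0.009, 0], [0, 0, 4]], [0, [0, 0, 0], [0, 0, 0]]]}}

```text
time: 21.85
tool_pos: [0.5398, 0.2337, 0.1024]
tcp_rot: [[-0.123, 0.992, 0.002], [0.992, 0.123, 0.001], [0.0, 0.002, -1.0]]
ft_force: [0.6, -0.7, -4.7]
gripper_width: 0.016
grasp_force: 79.2
```

```bash
python3 m.py;python3 a.py
```

```text
torque -0.040368576520386584 Ftool [-0.78954734  0.49904336  4.73496092] pos [0.53982543 0.23365376 0.10243372] rad 0.1254015734060574 -83.73966046072022 yaw-90 -82.94782737821785 21.85
nut 1 33 0.0103 -111.7
washer 2 96 0.0222 -122.4
wheel 3 277 0.0376 -122.6
[[119. 111.]
 [139. 129.]
 [167. 149.]] [ 50 150 327]
```

Call:
{"fn": "play_rows", "kwargs": {"targets": [[0, [-0.0003, 0.009, 0], [0, 0, 4]], [0, [-0.0003, 0.009, 0], [0, 0, 4]], [0, [0, 0, 0], [0, 0, 0]]]}}

```text
time: 22.2
tool_pos: [0.5567, 0.2345, 0.1023]
tcp_rot: [[0.016, 1.0, 0.0], [1.0, -0.016, 0.0], [0.0, 0.0, -1.0]]
ft_force: [-2.0, -0.2, -3.0]
gripper_width: 0.0158
grasp_force: 79.2
```

```bash
python3 m.py;python3 a.py
```

```text
torque 0.22137635123546825 Ftool [-0.23934548 -1.97829041  3.0000138 ] pos [0.55673532 0.23452934 0.10229316] rad 0.12557102946302584 -91.47638002712254 yaw-90 -90.92517318533169 22.2
nut 1 28 0.0102 -111.2
washer 2 97 0.0223 -122.6
wheel 3 272 0.0376 -122.6
[[118. 111.]
 [139. 129.]
 [168. 149.]] [ 45 155 316]
```

Seated on the flats now (no radial force). Turning on gently until it comes up hard.

Call:
{"fn": "play_rows", "kwargs": {"targets": [[0, [-0.0002, 0.0066, 0], [0, 0, 3]], [0, [-0.0002, 0.0066, 0], [0, 0, 3]], [0, [0, 0, 0], [0, 0, 0]]]}}

```text
time: 22.55
tool_pos: [0.5693, 0.2339, 0.1023]
tcp_rot: [[0.12, 0.993, -0.0], [0.993, -0.12, 0.001], [0.001, -0.0, -1.0]]
ft_force: [0.5, 1.4, -4.2]
gripper_width: 0.0156
grasp_force: 79.2
```

```bash
python3 m.py;python3 a.py
```

```text
torque 0.016359556040422843 Ftool [1.39890913 0.30215445 4.21912581] pos [0.56932212 0.23386685 0.10230909] rad 0.1258652885423405 -97.2215748340048 yaw-90 -96.8817344162465 22.55
nut 1 36 0.0104 -116.1
washer 2 98 0.0223 -122.7
wheel 3 274 0.0376 -122.7
[[118. 113.]
 [139. 129.]
 [168. 149.]] [ 52 164 314]
```

Call:
{"fn": "play_rows", "kwargs": {"targets": [[0, [-0.0002, 0.0066, 0], [0, 0, 3]], [0, [0, 0, 0], [0, 0, 0]]]}}

```text
time: 22.8
tool_pos: [0.5758, 0.2329, 0.1024]
tcp_rot: [[0.172, 0.985, 0.0], [0.985, -0.172, 0.001], [0.001, -0.0, -1.0]]
ft_force: [-0.1, 1.4, -3.1]
gripper_width: 0.0159
grasp_force: 79.2
```

```bash
python3 m.py;python3 a.py
```

```text
torque 0.06874878546878536 Ftool [ 1.37376352 -0.29915775  3.13899061] pos [0.57582034 0.23287463 0.10238315] rad 0.12586945758137555 -100.21423544068476 yaw-90 -99.89550913814477 22.8
nut 1 36 0.0106 -117.7
washer 2 96 0.0221 -122.4
wheel 3 272 0.0377 -122.6
[[119. 114.]
 [138. 129.]
 [168. 149.]] [ 42 170 317]
```

Call:
{"fn": "play_rows", "kwargs": {"targets": [[0, [-0.0002, 0.0066, 0], [0, 0, 3]], [0, [0, 0, 0], [0, 0, 0]]]}}

```text
time: 23.05
tool_pos: [0.5823, 0.2315, 0.1023]
tcp_rot: [[0.224, 0.975, 0.0], [0.975, -0.224, 0.0], [0.0, -0.0, -1.0]]
ft_force: [-0.4, 2.8, -3.9]
gripper_width: 0.0159
grasp_force: 79.2
```

```bash
python3 m.py;python3 a.py
```

```text
torque 0.18343441985381875 Ftool [ 2.66238412 -0.99964947  3.85969312] pos [0.5823389  0.23151083 0.10234449] rad 0.12585939400218238 -103.24620355200595 yaw-90 -102.91607521584451 23.05
nut 1 29 0.0105 -122.3
washer 2 102 0.0223 -122.8
wheel 3 277 0.0377 -122.7
[[118. 115.]
 [138. 129.]
 [167. 149.]] [ 37 178 326]
```

Call:
{"fn": "play_rows", "kwargs": {"targets": [[0, [-0.0001, 0.0044, 0], [0, 0, 2]], [0, [0, 0, 0], [0, 0, 0]]]}}

```text
time: 23.3
tool_pos: [0.5865, 0.2308, 0.1024]
tcp_rot: [[0.257, 0.966, -0.0], [0.966, -0.257, 0.001], [0.001, -0.0, -1.0]]
ft_force: [0.5, 2.9, -2.6]
gripper_width: 0.0157
grasp_force: 79.2
```

```bash
python3 m.py;python3 a.py
```

```text
torque 0.11822519787533747 Ftool [ 2.94751771 -0.26225172  2.62153486] pos [0.58645253 0.23076266 0.10235738] rad 0.12614283695243292 -105.14317003571948 yaw-90 -104.89572684151923 23.3
nut 1 30 0.0104 -121.9
washer 2 100 0.0223 -122.7
wheel 3 271 0.0375 -122.6
[[118. 114.]
 [138. 129.]
 [167. 149.]] [ 38 176 323]
```

Call:
{"fn": "play_rows", "kwargs": {"targets": [[0, [-0.0001, 0.0044, 0], [0, 0, 2]], [0, [0, 0, 0], [0, 0, 0]]]}}

```text
time: 23.55
tool_pos: [0.5908, 0.23, 0.1024]
tcp_rot: [[0.291, 0.957, -0.0], [0.957, -0.291, 0.002], [0.002, -0.001, -1.0]]
ft_force: [0.1, 4.3, -3.5]
gripper_width: 0.0156
grasp_force: 79.2
```

```bash
python3 m.py;python3 a.py
```

```text
torque 0.3158174891983454 Ftool [ 4.10050442 -1.18716055  3.5525306 ] pos [0.59076406 0.22999642 0.10241563] rad 0.1266046775980666 -107.11760466457528 yaw-90 -106.90149960398385 23.55
nut 1 28 0.0103 -122.0
washer 2 96 0.0222 -122.6
wheel 3 277 0.0377 -122.6
[[118. 114.]
 [138. 129.]
 [168. 149.]] [ 36 174 322]
```

Nut home at −122° with washer at the stop (−122.6°) and torque rising. Backing off within the play, then lifting the wrench straight off.

Call:
{"fn": "play_rows", "kwargs": {"targets": [[0, [-0.0001, 0.0033, 0], [0, 0, 1.5]], [0, [0, 0, 0], [0, 0, 0]], [0, [-0.0003, -0.0088, 0], [0, 0, -4]], [0, [-0.0003, -0.0088, 0], [0, 0, -4]], [0, [-0.0003, -0.0088, 0], [0, 0, -4]], [0, [-0.0001, -0.0044, 0], [0, 0, -2]], [0, [0, 0, 0], [0, 0, 0]]]}}

```text
time: 24.3
tool_pos: [0.5629, 0.233, 0.1021]
tcp_rot: [[0.078, 0.997, -0.001], [0.997, -0.078, -0.003], [-0.003, -0.001, -1.0]]
ft_force: [0.6, -0.1, -3.8]
gripper_width: 0.0156
grasp_force: 79.2
```

```bash
python3 m.py;python3 a.py
```

```text
torque -0.12356937374811885 Ftool [3.06682253e-03 5.95283654e-01 3.83465809e+00] pos [0.56289176 0.23300337 0.10213575] rad 0.12435852266642484 -94.33119600727755 yaw-90 -94.48368300935391 24.3
nut 1 29 0.0104 -121.9
washer 2 96 0.0223 -122.5
wheel 3 277 0.0375 -122.6
[[118. 114.]
 [138. 129.]
 [167. 149.]] [ 37 170 323]
```

Call:
{"fn": "play_rows", "kwargs": {"targets": [[0, [0, 0, -0.008], [0, 0, 0]], [0, [0, 0, -0.01], [0, 0, 0]], [0, [0, 0, -0.015], [0, 0, 0]], [0, [0, 0, -0.02], [0, 0, 0]], [0, [0, 0, -0.02], [0, 0, 0]], [0, [0, 0, 0], [0, 0, 0]]]}}

```text
time: 24.95
tool_pos: [0.5667, 0.2347, 0.1796]
tcp_rot: [[0.079, 0.997, 0.007], [0.997, -0.079, 0.002], [0.003, 0.007, -1.0]]
ft_force: [1.2, 0.8, -2.7]
gripper_width: 0.0159
grasp_force: 79.3
```

```bash
python3 m.py;python3 a.py
```

```text
torque -0.11319161120382687 Ftool [0.83277577 1.0693589  2.68046298] pos [0.56666474 0.23472411 0.17960446] rad 0.1264114788021002 -95.97773377280915 yaw-90 -94.53260296467369 24.95
nut 1 29 0.0104 -121.9
washer 2 95 0.0222 -122.5
wheel 3 280 0.0377 -122.8
[[118. 114.]
 [138. 129.]
 [167. 149.]] [ 36 173 329]
```

Call:
{"fn": "play_rows", "kwargs": {"targets": [[0, [0, 0, 0], [0, 0, -4]], [0, [0, 0, 0], [0, 0, -8]], [0, [0, 0, 0], [0, 0, -8]], [0, [0, 0, 0], [0, 0, -8]], [0, [0, 0, 0], [0, 0, -8]], [0, [0, 0, 0], [0, 0, -8]], [0, [0, 0, 0], [0, 0, -8]], [0, [0, 0, 0], [0, 0, -8]], [0, [0, 0, 0], [0, 0, -8]], [0, [0, 0, 0], [0, 0, -8]], [0, [0, 0, 0], [0, 0, -8]], [0, [0, 0, 0], [0, 0, -8]], [0, [0, 0, 0], [0, 0, -8]], [0, [0, 0, 0], [0, 0, -4]], [0, [0, 0, 0], [0, 0, 0]]]}}

```text
time: 26.5
tool_pos: [0.5633, 0.2338, 0.174]
tcp_rot: [[-0.986, -0.164, -0.002], [-0.164, 0.986, -0.001], [0.002, -0.0, -1.0]]
ft_force: [0.1, 0.4, -3.7]
gripper_width: 0.0156
grasp_force: 79.2
```

```bash
python3 s.py; python3 - <<'E'
from h import *
st=r.read_state();R=np.array(st['tcp_rot']);print(R.T@(np.array([.4775,-.277,st['tool_pos'][2]])-st['tool_pos']))
E
```

```text
26.5 [0.56328862 0.23381299 0.17400851] F [ 0.14378455  0.39599102 -3.67490374] T [ 0.00977516  0.04652565 -0.00376797] 0.01556551698034996 79.17650699615479 yaw 99.46801856802688
[ 0.16864645 -0.48974246  0.00053871]
```

Nut and washer stayed home, and the wrench is off. Carrying it back to its free spot.

Call:
{"fn": "play_rows", "kwargs": {"targets": [[0, [0.01, -0.03, 0], [0, 0, 0]], [0, [0.0105, -0.0306, 0], [0, 0, 0]], [0, [0.0105, -0.0306, 0], [0, 0, 0]], [0, [0.0105, -0.0306, 0], [0, 0, 0]], [0, [0.0105, -0.0306, 0], [0, 0, 0]], [0, [0.0105, -0.0306, 0], [0, 0, 0]], [0, [0.0105, -0.0306, 0], [0, 0, 0]], [0, [0.0105, -0.0306, 0], [0, 0, 0]], [0, [0.0105, -0.0306, 0], [0, 0, 0]], [0, [0.0105, -0.0306, 0], [0, 0, 0]], [0, [0.0105, -0.0306, 0], [0, 0, 0]], [0, [0.0105, -0.0306, 0], [0, 0, 0]], [0, [0.0105, -0.0306, 0], [0, 0, 0]], [0, [0.0105, -0.0306, 0], [0, 0, 0]], [0, [0.0105, -0.0306, 0], [0, 0, 0]], [0, [0.0105, -0.0306, 0], [0, 0, 0]], [0, [0, 0, 0], [0, 0, 0]], [0, [0, 0, 0], [0, 0, 0]]]}}

```text
time: 28.3
tool_pos: [0.4788, -0.2761, 0.1746]
tcp_rot: [[-0.987, -0.162, -0.001], [-0.162, 0.987, 0.001], [0.001, 0.001, -1.0]]
ft_force: [0.7, 0.3, -3.8]
gripper_width: 0.0154
grasp_force: 79.4
```

Call:
{"fn": "play_rows", "kwargs": {"targets": [[0, [0, 0, 0.02], [0, 0, 0]], [0, [0, 0, 0.03], [0, 0, 0]], [0, [0, 0, 0.03], [0, 0, 0]], [0, [0, 0, 0.03], [0, 0, 0]], [0, [0, 0, 0.02], [0, 0, 0]], [0, [0, 0, 0.01], [0, 0, 0]], [0, [0, 0, 0.01], [0, 0, 0]], [0, [0, 0, 0], [0, 0, 0]], [0, [0, 0, 0], [0, 0, 0]]]}}

```text
time: 29.2
tool_pos: [0.48, -0.2759, 0.026]
tcp_rot: [[-0.986, -0.165, 0.001], [-0.165, 0.986, -0.001], [-0.001, -0.001, -1.0]]
ft_force: [-0.7, -1.0, -2.9]
gripper_width: 0.0154
grasp_force: 79.4
```

```bash
python3 s.py
```

```text
29.2 [ 0.47997278 -0.27593854  0.02602225] F [-0.66740161 -0.99759125 -2.91319639] T [ 0.00226845  0.0508718  -0.02417673] 0.015445631246992024 79.38337326049805 yaw 99.49743286830524
```

Call:
{"fn": "play_rows", "kwargs": {"targets": [[0, [0, 0, 0.008], [0, 0, 0]], [0, [0, 0, 0.006], [0, 0, 0]], [0, [0, 0, 0.004], [0, 0, 0]], [0, [0, 0, 0.003], [0, 0, 0]], [0, [0, 0, 0.001], [0, 0, 0]], [0, [0, 0, 0], [0, 0, 0]]]}}

```text
time: 29.8
tool_pos: [0.4793, -0.2757, 0.0031]
tcp_rot: [[-0.986, -0.165, -0.0], [-0.165, 0.986, 0.0], [0.0, 0.0, -1.0]]
ft_force: [-0.4, -0.1, -3.4]
gripper_width: 0.0156
grasp_force: 79.5
```

```bash
python3 s.py
```

```text
29.8 [ 0.4792501  -0.27574271  0.00306538] F [-0.40251034 -0.08791235 -3.43236337] T [-0.00640647  0.04831214  0.01221653] 0.015608931079998029 79.47713971138 yaw 99.48529558183242
```

Call:
{"fn": "play_rows", "kwargs": {"targets": [[0, [0, 0, 0.001], [0, 0, 0]], [0, [0, 0, 0], [0, 0, 0]], [0.25, [0, 0, 0], [0, 0, 0]], [0.4, [0, 0, 0], [0, 0, 0]], [0.6, [0, 0, 0], [0, 0, 0]], [0.6, [0, 0, 0], [0, 0, 0]], [0.6, [0, 0, 0], [0, 0, 0]], [0.6, [0, 0, -0.02], [0, 0, 0]], [0.6, [0, 0, -0.04], [0, 0, 0]], [0.6, [0, 0, -0.05], [0, 0, 0]], [0.6, [0, 0, -0.05], [0, 0, 0]], [0.6, [0, 0, -0.05], [0, 0, 0]], [0.6, [0, 0, 0], [0, 0, 0]], [0.6, [0, 0, 0], [0, 0, 0]], [0.6, [0, 0, 0], [0, 0, 0]]]}}

```text
time: 31.3
tool_pos: [0.4787, -0.2753, 0.211]
tcp_rot: [[-0.986, -0.165, -0.002], [-0.165, 0.986, 0.001], [0.001, 0.002, -1.0]]
ft_force: [0.0, -0.1, -0.9]
gripper_width: 0.0511
grasp_force: 0.0
```

```bash
python3 s.py; python3 a.py; python3 - <<'E'
from h import *
w=snap('wrist');g=w['color'].astype(int)
# wrench handle/steel in wrist view, on plane z=.014 / .012
cl=(g[:,:,2]-g[:,:,0]<=25);cl[:, :220]=0;cl[:,345:]=0;cl[330:]=0
n,l,st,c=cv2.connectedComponentsWithStats(cl.astype(np.uint8))
i=1+np.argmax(st[1:,4]);v,u=np.where(l==i);P=np.array([on(w,a,b,.013)[:2] for a,b in zip(u,v)]);P-=P.mean(0)
wv,V=np.linalg.eigh(np.cov(P.T));a=P@V[:,1];print(st[i],'length',np.ptp(a),'width',np.ptp(P@V[:,0]))
E
```

```text
31.3 [ 0.47868865 -0.27528414  0.2110006 ] F [ 0.02190588 -0.06154805 -0.9221507 ] T [ 0.01775844  0.03080557 -0.01526015] 0.05110965255346624 0.0 yaw 99.48862243181112
nut 1 29 0.0105 -122.3
washer 2 98 0.0222 -122.5
wheel 3 282 0.0376 -122.6
[[118. 115.]
 [138. 129.]
 [167. 149.]] [ 36 176 328]
[ 253   56   59  254 5633] length 0.247914339697688 width 0.06018025084472042
```

Wrench lies flat (its measured length is 248 mm on the bench plane), all marks are aligned, and the arm is clear. Handing in.

```bash
python3 -c "
from plant import r
print(r.close_job())"
```

```text
the job is handed in; nothing more can be done
None
```

The job is handed in: the nut is finger-tight, the wrench has turned it and the washer to the stop (marks aligned to about 0.5° in the top view), and the wrench is back flat on the bench. On the way it slipped over a corner and backed the nut off about 10°, which I turned home again; I got no verdict back.

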